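Press the crate's end board home with the ratchet press

TASK

Mend the little wooden crate: stand the loose wooden pressing block upright in the gap between the press's steel pad and the crate's protruding end board and let go of it, then swing the ratchet lever back and forth until the board is fully home and the block is clamped firmly, but stop as soon as the lever turns stiff so that the joint is not crushed. Leave the lever swung all the way back towards the robot's side and let go; do not disturb the kitchen things standing around.

Things in the scene. Friction and masses are not known exactly. Their poses are not given: they have to be found in the camera images.
- press: The ratchet press, fixed to the worktop. Origin under its plywood base board (top 15 mm above the worktop; x -75 to 75, y -200 to 240 mm). Its y is the pressing direction, from the flat toothed wheel (20 teeth, 80 mm across, at x 0, y -130) to the crate; z up; x away from the robot. Pad and crate are centred on x = 0 and stand over the base board.
- pad_face (a point): Centre of the pressing face of the spring-backed steel pad (60 mm wide, top 55 mm above the worktop), facing the press's +y and driven that way, 5 mm per notch (tooth, 18 degrees) of the wheel. Two pawls half a notch out of step hold it: when the lever is let back it slips back by up to half a notch.
- board_face (a point): Centre of the outer face of the crate's loose end board (120 mm wide, 12 thick, 53 high, top 70 mm above the worktop), facing the pad; axes as the press's. The gap to the pad starts 5 to 29 mm wider than the block is thick. The crate behind it (cream wood, 120 x 140 x 55 mm) is bolted down at a place along y that varies by 20 mm.
- board (a joint): How far the end board still stands out from the crate (m): 0 is fully home; 0.004 to 0.008 at the start. It slides stiffly on its dowels (about 15 N).
- block_center (a point): Centre of the loose pressing block, a plain upright wooden block 50 mm (its x) x 34 mm (its y) x 90 mm high (its z), about 0.11 kg. It starts standing on the bare worktop on the robot's side of the crate. In use it stands on the base board with its 34 mm thickness along the press's y, centred on the pad in x.
- lever_hinge (a point): Point on the lever's (and wheel's) vertical axis at the height of the middle of the handle post.
- handle (a point): Middle of the lever's upright round post (18 mm across, 31 mm above and below here, lever bar below), 120 mm from the hinge; pinch it or push either side, nothing within 60 mm of its path. It takes 1 to 2 N empty, 3 to 5 N while the board slides; with the board home some 8 N more per notch: 11 to 15 N is firm, some 19 N crushes the joint.
- lever (a joint): Lever angle (rad), 0 to 1.05 with hard stops; stays where left. At 0.525 it points along the press's -y; at 0 (fully back) the handle is 60 mm nearer the robot (press's -x), at 1.05 60 mm farther. Pushing away from the robot turns the wheel and drives the pad; on the way back the pawl just clicks over the teeth. A full swing gives 2 to 3 notches.
- tub: White plastic tub 120 x 200 x 70 mm, origin under its centre; leave alone.
- soap: Green bottle 60 mm across, 170 mm high, origin under its centre; leave alone.
- mug: White mug 80 mm across, 90 mm high, origin under its centre; leave alone.
- jar: Glass jar with steel lid, 72 mm across, 100 mm high, origin under its centre; leave alone.
Things that resemble listed ones, but are neither listed nor needed, are in the scene too. Of the things like the part that bears block_center, leave any that is blue; of the rest the larger one is meant.

How it is judged (in metres and radians):
On the way, in this order (a step that is already met when the one before it is completed fails the run):
1. the block stands in the gap between pad and board, let go (x of block_center in the frame of board_face between -0.02 and 0.02 m and y of block_center in the frame of board_face between -0.05 and -0.012 m and z of block_center in the frame of board_face between 0.008 and 0.03 m and angle between block_center's own z axis and vertical below 0.12 rad and angle between the x axis of block_center and the x axis of board_face, either way round below 0.25 rad and contact force between the fingers and block below 0.1 N and contact force between block and board below 15 N), for 0.2 s.
2. the end board is home and the block is clamped firmly (value of joint board below 0.0015 m and contact force between block and board above 25 N), for 0.2 s.
At the end, for the whole second after the job is handed in: The block stands upright (within 0.12 rad) between pad and board, within 20 mm of the board's middle, the board is within 1.5 mm of home with the block pressing on it with more than 25 N, and the lever is back within 0.15 rad of its stop on the robot's side; everything is at rest (all of step 2 and x of block_center in the frame of board_face between -0.02 and 0.02 m and y of block_center in the frame of board_face between -0.05 and -0.012 m and z of block_center in the frame of board_face between 0.008 and 0.03 m and angle between block_center's own z axis and vertical below 0.12 rad and angle between the x axis of block_center and the x axis of board_face, either way round below 0.25 rad and value of joint lever below 0.15 rad and angular speed of lever below 0.1 rad/s and linear speed of block below 0.02 m/s); the robot touches nothing.
It fails at once if the joint is crushed: the block presses on the board with more than 140 N (contact force between block and board above 140 N).
It fails at once if the white tub is moved by more than 30 mm or tipped (distance of tub from where it was at the start of the episode above 0.03 m or angle between tub's own z axis and vertical above 0.4 rad).
It fails at once if the bottle is moved by more than 30 mm or tipped (distance of soap from where it was at the start of the episode above 0.03 m or angle between soap's own z axis and vertical above 0.4 rad).
It fails at once if the mug is moved by more than 30 mm or tipped (distance of mug from where it was at the start of the episode above 0.03 m or angle between mug's own z axis and vertical above 0.4 rad).
It fails at once if the jar is moved by more than 30 mm or tipped (distance of jar from where it was at the start of the episode above 0.03 m or angle between jar's own z axis and vertical above 0.4 rad).
It also fails if it takes over 72 s, if anything falls off the work surface, if the arm or the gripper's body presses on something with over 40 N, if the wrist force passes 120 N, or if a joint passes its speed limit or range.

ROBOT

A 6-joint arm with a two-finger parallel gripper is mounted at the origin on the work surface. World frame = base frame: x ahead of the robot, y to its left, z up, the work surface at z = 0. Lengths are in m, angles in degrees, forces in N, time in s.
With the tool pointing down it reaches from about 0.325 to 0.85 m from the base axis. Payload 15.5 kg.
Tool frame: the origin (TCP) lies at the very end of the fingers, on their centre line; the grasp point (between the pads) lies arm.grip_depth behind it (arm.grip_depth is the distance from the TCP to the grasp point, in m); z points along the fingers, y is the line along which they close (so a half turn about z gives the same grasp; the last joint's range is limited). The gripper opens to 91 mm and grips with 3 to 60 N. Pads are 32 mm wide; open, the fingers measure 118 mm over their backs; the gripper's body (76 mm by 178 mm) begins 60 mm behind the grasp point.
Start: joints at [64.83, 28.281, 77.091, -0, 74.628, -5.472], TCP at [0.211, 0.588, 0.214] pointing down, gripper open.
Joint ranges: [-166.48, 166.48], [-47.26, 123.95], [12.59, 153.08], [-70.14, 250.14], [6.76, 159.57], [-176.63, 176.63]. Speed limits (degrees/s): [108.29, 108.29, 147.25, 172.46, 172.46, 172.46].

INTERFACE

Orientations are given as a 3x3 rotation matrix whose columns are the frame's x, y, z axes.
In Python, from rig import arm gives the robot as it stands. Calls block until the motion is done:
- arm.move_to(position, orientation): joint-space move of the TCP to a pose.
- arm.move_l(position, orientation=None, feed=0.15): straight line of the TCP; orientation=None keeps the orientation; feed is the mean speed in m/s.
- arm.move_joints(angles): joint-space move.
- arm.grip(opening): finger opening in m; the grip force is fixed at half the most; returns when the fingers have stopped.
- arm.sleep(seconds).
- arm.solve_ik(position, orientation): joint angles nearest the present ones, or None.
- arm.snapshot(name): name is "side" or "top"; returns the picture (420x560x3 uint8, red, green, blue); there is no depth.
- arm.get_calibration(name): a dict with "intrinsics" (3x3 intrinsics, pixels), "cam_to_world" (4x4, takes a point from camera to world coordinates). Camera axes: x right, y down, z forward; pixel columns grow to the right and rows downward; lengths in m; the calibration is good to about 2 mm. A picture is of the moment at which its call begins. get_calibration takes no time and is no camera call.
A pose or a line that the arm cannot do raises arm.Unreachable and nothing moves.
- arm.sign_off(): hands the job in; it is judged then, once.
Readings, each from a call of its own:
- arm.current_t(): time.
- arm.current_joint_positions(): joint angles.
- arm.current_dq(): joint speeds.
- arm.current_tau(): joint torques, N m.
- arm.current_ee_pos(): TCP position.
- arm.current_tool_rot(): TCP orientation.
- arm.current_force(): force on the tool from outside, world axes, zero at the start.
- arm.current_torque(): the same for the moment, N m.
- arm.current_width(): finger opening in m.
- arm.current_grasp_force(): force on a finger pad.
Only numpy, scipy, OpenCV 4.12 (cv2) and the standard library are available. Lean on these libraries where they do the work, as an engineer would, in place of code of your own. Each camera call takes 0.05 s, during which the arm holds its last target. There are 200 camera calls.

## Working session

There is one attempt and no reset: what is moved stays moved. The work goes in short steps, each a Python script; the robot and the scene stay as the last script left them, time stands still between calls to the robot, and variables do not carry over. Pictures are saved under pics/ and viewed, at most 10 in all, crops included, and the job is handed in when it is done.

```bash
ls; mkdir -p pics; python3 - <<'E'
from rig import arm
import cv2,numpy as np
for n in("top","side"):
    im=arm.snapshot(n); cv2.imwrite(f"pics/{n}0.png",im[:,:,::-1]); c=arm.get_calibration(n)
    print(n,np.round(c["intrinsics"],1).tolist(),np.round(c["cam_to_world"],3).tolist())
print(arm.grip_depth,arm.current_tool_rot())
E
```

```text
pics
top [[518.0, 0.0, 279.7], [0.0, 518.0, 210.1], [0.0, 0.0, 1.0]] [[0.005, -0.997, 0.073, 0.487], [-1.0, -0.005, 0.002, 0.024], [-0.001, -0.073, -0.997, 1.913], [0.0, 0.0, 0.0, 1.0]]
side [[427.1, 0.0, 283.5], [0.0, 427.1, 210.5], [0.0, 0.0, 1.0]] [[0.823, -0.31, 0.477, 0.01], [-0.568, -0.466, 0.678, -0.809], [0.012, -0.829, -0.559, 0.802], [0.0, 0.0, 0.0, 1.0]]
0.0188 [[-9.41476314e-01  3.37078880e-01 -4.22360922e-04]
 [ 3.37079136e-01  9.41475838e-01 -9.49837116e-04]
 [ 7.74725715e-05 -1.03661820e-03 -9.99999460e-01]]
```

View pics/top0.png

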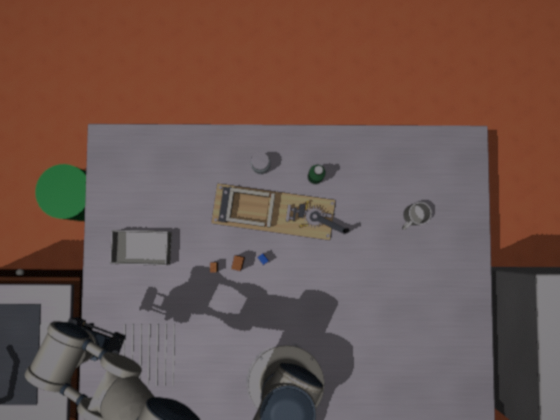

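View pics/side0.png

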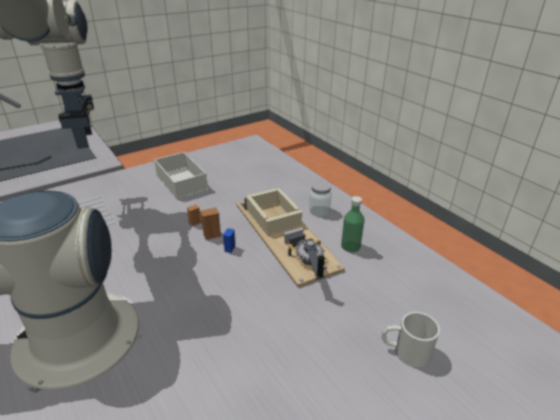

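The top view shows the press at about (213–335, 185–240) px with the crate on the left and the lever knob near (347, 230). The orange-brown blocks are at (214, 267), small, and (238, 263), larger, and the blue one is at (264, 258). I'll enlarge both views.

```bash
python3 - <<'E'
import cv2,numpy as np
t=cv2.imread("pics/top0.png")[170:285,195:365]; s=cv2.imread("pics/side0.png")[175:285,175:345]
a=cv2.resize(t,(800,541),interpolation=cv2.INTER_CUBIC); b=cv2.resize(s,(800,518),interpolation=cv2.INTER_CUBIC)
cv2.imwrite("pics/tc.png",cv2.convertScaleAbs(a,alpha=1.5)); cv2.imwrite("pics/sc.png",cv2.convertScaleAbs(b,alpha=1.3))
E
```

```text
(no output)
```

View pics/tc.png

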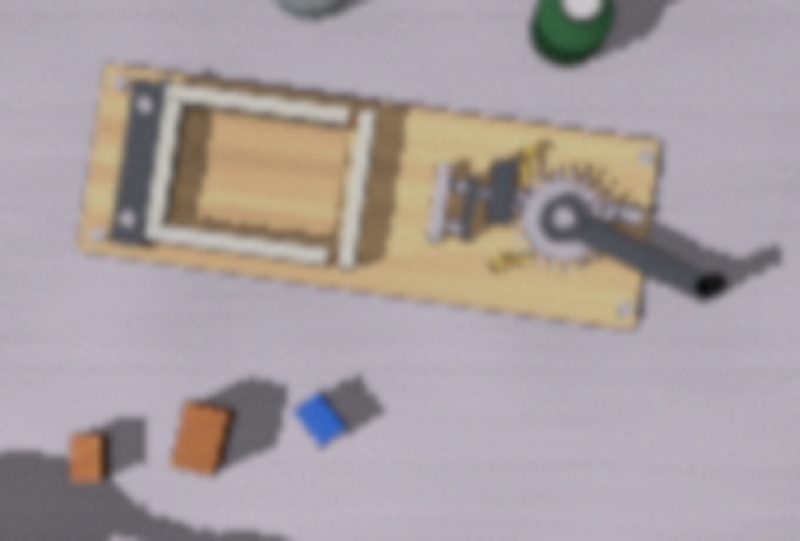

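View pics/sc.png

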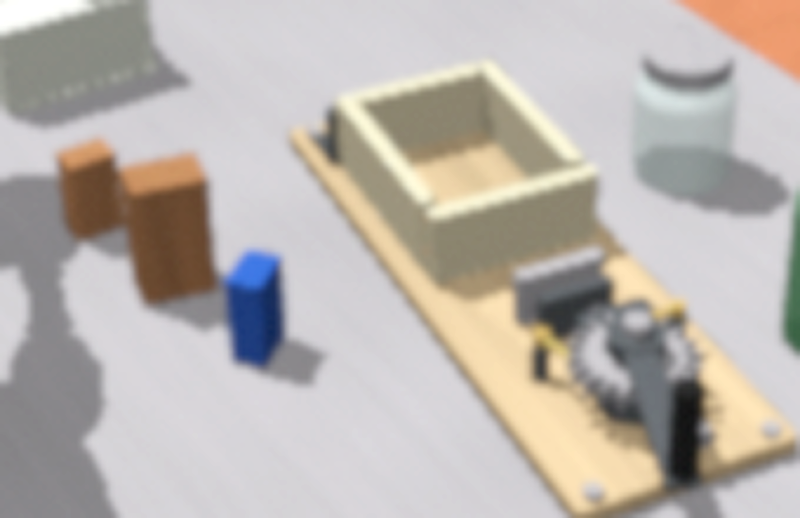

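The crops show clean edges: base corners, board top edge (375,112)–(352,268), pad face (440,165)–(430,240), post top (710,285) and the big block's top corners. Next I'll turn these into world points.

```bash
cat >h.py <<'E'
import numpy as np,cv2
from rig import arm
def ray(n,uv):
    c=arm.get_calibration(n);M=np.array(c["cam_to_world"]);K=np.array(c["intrinsics"])
    d=M[:3,:3]@np.linalg.solve(K,[uv[0],uv[1],1.]);return M[:3,3],d
def onz(n,uv,z):
    o,d=ray(n,uv);return o+d*(z-o[2])/d[2]
def tri(a,b):
    (o,d),(p,e)=ray("top",a),ray("side",b)
    s=np.linalg.lstsq(np.c_[d,-e],p-o,rcond=None)[0];A=o+s[0]*d;B=p+s[1]*e
    return (A+B)/2,np.linalg.norm(A-B)
T=lambda p:((p[0]+.5)/4.706+195-.5,(p[1]+.5)/4.706+170-.5)
S=lambda p:((p[0]+.5)/4.706+175-.5,(p[1]+.5)/4.706+175-.5)
E
python3 - <<'E'
from h import *
np.set_printoptions(precision=4,suppress=True)
B=np.array([onz("top",T(p),.015)[:2] for p in[(105,62),(662,140),(637,328),(78,252)]])
print("base",B, [np.linalg.norm(B[i]-B[i-1]) for i in range(4)])
u=(B[0]-B[1]+B[3]-B[2]);u/=np.linalg.norm(u);x=np.array([u[1],-u[0]]);c=B.mean(0);o=c-.02*u
print("yaw y",u,"x",x,"origin",o)
L=lambda p:np.array([(p[:2]-o)@x,(p[:2]-o)@u])
for nm,ps,z in[("boardtop outer",[(375,112),(352,268)],.07),("board inner",[(357,110),(338,264)],.07),("pad",[(440,165),(430,240)],.055),("hub",[(565,217)],.07)]:
    print(nm,[L(onz("top",T(p),z)) for p in ps])
# side view
for nm,ps,z in[("side board outer top",[(432,215),(597,172)],.07),("side pad top front",[(515,270),(603,247)],.055),("side base",[(292,133),(795,440),(580,515)],.015)]:
    print(nm,[L(onz("side",S(p),z)) for p in ps])
h,e=tri(T((710,284)),S((688,381)));print("post top",h,L(h),e)
hp=h.copy()
for n in("top","side"):
    im=cv2.imread(f"pics/{n}0.png");hs=cv2.cvtColor(im,cv2.COLOR_BGR2HSV)
    if n=="top": sub=(slice(240,285),slice(200,260))
    else: sub=(slice(195,250),slice(180,225))
    m=np.zeros(im.shape[:2],np.uint8);m[sub]=cv2.inRange(hs,(3,110,50),(17,255,255))[sub]
    for c in cv2.findContours(m,0,2)[0]:
        if cv2.contourArea(c)>20:print(n,cv2.contourArea(c),cv2.minAreaRect(c),cv2.boundingRect(c))
Q=np.array([onz("top",T(p),.09)[:2] for p in[(188,400),(233,408),(213,474),(171,465)]])
print("blk",Q,[np.linalg.norm(Q[i]-Q[i-1]) for i in range(4)],Q.mean(0),L(Q.mean(0)))
Q=np.array([onz("side",S(p),.09)[:2] for p in[(124,168),(195,155),(209,180),(135,197)]])
print("blkside",Q,[np.linalg.norm(Q[i]-Q[i-1]) for i in range(4)],Q.mean(0))
E
```

```text
base [[ 0.7254  0.259 ]
 [ 0.6662 -0.1773]
 [ 0.5194 -0.1575]
 [ 0.5762  0.278 ]] [np.float64(0.15033535274187446), np.float64(0.4403227831087879), np.float64(0.14817946472012777), np.float64(0.43917801989610566)]
yaw y [0.1319 0.9913] x [ 0.9913 -0.1319] origin [0.6192 0.0307]
boardtop outer [array([0.0595, 0.0238]), array([-0.0603,  0.0247])]
board inner [array([0.0591, 0.0376]), array([-0.0588,  0.0356])]
pad [array([ 0.0275, -0.0306]), array([-0.0304, -0.0309])]
hub [array([ 0.0001, -0.1297])]
side board outer top [array([-0.0609,  0.0262]), array([0.056 , 0.0228])]
side pad top front [array([-0.0309, -0.0304]), array([ 0.0297, -0.0333])]
side base [array([-0.0753,  0.233 ]), array([ 0.0654, -0.2027]), array([-0.0774, -0.2017])]
post top [ 0.5503 -0.2008  0.1251] [-0.0377 -0.2386] 0.0008262127074549856
top 44.5 ((213.0, 266.5), (6.0, 9.0), 0.0) (210, 262, 7, 10)
top 106.5 ((237.64707946777344, 262.4117736816406), (9.216353416442871, 13.581995010375977), 14.03624439239502) (232, 256, 12, 14)
side 566.0 ((203.53465270996094, 221.34654235839844), (32.6372184753418, 28.657072067260742), 84.2894058227539) (188, 206, 32, 32)
blk [[0.4628 0.1843]
 [0.457  0.1507]
 [0.408  0.1651]
 [0.4145 0.1964]] [np.float64(0.049728401662102184), np.float64(0.034088359311721744), np.float64(0.051029991511843745), np.float64(0.031979090516985866)] [0.4356 0.1741] [-0.2009  0.1179]
blkside [[0.4132 0.1918]
 [0.4572 0.1803]
 [0.4515 0.1502]
 [0.4049 0.1588]] [np.float64(0.034025177252261334), np.float64(0.04550178397810019), np.float64(0.030705829287769854), np.float64(0.04743427264709409)] [0.4317 0.1703]
```

Measurements from the two views agree:
- **Sizes:** base board 150×440 mm and block 50×34 mm, both matching the given sizes.
- **Gap:** about 55 mm.
- **Lever:** at about 0.19 rad.

I'll pick the block up and place it now.

```bash
cat >>h.py <<'E'
U=np.array([.1319,.9913,0]);X=np.array([.9913,-.1319,0]);O=np.array([.6192,.0307,0])
W=lambda x,y,z:O+x*X+y*U+np.array([0,0,z])
def rot(d):
    d=np.array(d,float);d/=np.linalg.norm(d);z=np.array([0,0,-1.]);return np.c_[np.cross(d,z),d,z]
E
python3 - <<'E'
from h import *
d=np.array([.0487,-.0133,0]);c=np.array([.434,.1728,0])
best=None
for s in(1,-1):
    q=[arm.solve_ik(p,rot(s*v)) for p,v in[(c+[0,0,.15],d),(W(0,.002,.17),X),(W(-.06,-.234,.09),X)]]
    if any(a is None for a in q):continue
    print(s,[round(float(a[5])) for a in q]);k=max(abs(a[5]) for a in q)
    if best is None or k<best[0]:best=(k,s)
s=best[1];print("sign",s)
R=rot(s*d);R2=rot(s*X)
arm.move_to(c+[0,0,.16],R);arm.move_l(c+[0,0,.05],feed=.12)
print("free",arm.current_force());arm.grip(0.0);print("w",arm.current_width(),arm.current_grasp_force(),arm.current_ee_pos())
arm.move_l(c+[0,0,.18],feed=.2);print("w",arm.current_width(),arm.current_force())
arm.move_l(W(0,.002,.18),R2,feed=.2)
im=arm.snapshot("side");cv2.imwrite("pics/s1.png",cv2.resize(im[130:290,160:380,::-1],(800,582),interpolation=2))
print(arm.current_t())
E
```

```text
1 [30, 5, -19]
-1 [-150, -175, 161]
sign 1
free [-0.35787759 -0.29719661 -0.08326511]
w 0.050832712074029764 29.780463874340057 [0.43399698 0.17282254 0.05001911]
w 0.050346158223130294 [-0.49928087 -0.58763213 -0.86224751]
5.7583
```

View pics/s1.png

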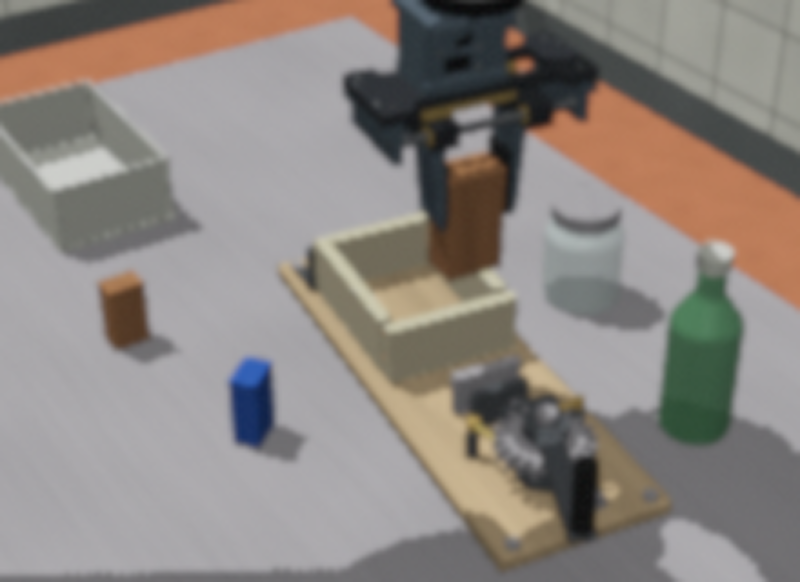

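The block is held upright above the gap, with its bottom front edge at about (445,275)–(497,262) in the crop. I'll check its offset from that edge, then lower it and let go.

```bash
python3 - <<'E'
from h import *
for p in[(445,275),(497,262)]:
    q=onz("side",((p[0]+.5)/3.636+159.5,(p[1]+.5)/3.636+129.5),.13)-O;print("bottom front edge local",q@X,q@U)
arm.move_l(W(0,.002,.08),feed=.15);arm.move_l(W(0,.002,.0655),feed=.04)
print("F",arm.current_force(),arm.current_ee_pos())
arm.grip(.075);arm.sleep(.3);arm.move_l(W(0,.002,.17),feed=.2);arm.sleep(.1)
for n,sl in(("side",(slice(180,280),slice(215,355))),("top",(slice(170,250),slice(245,357)))):
    im=arm.snapshot(n)[sl][:,:,::-1];cv2.imwrite(f"pics/{n}2.png",cv2.resize(im,None,fx=5,fy=5,interpolation=2))
# off to the lever, above the post
th=.19;f=.525-th
hd=lambda z:W(-.12*np.sin(f),-.13-.12*np.cos(f),z)
t=np.cos(f)*X-np.sin(f)*U
arm.move_to(hd(.19),rot(t))
im=arm.snapshot("side")[180:280,215:355,::-1];cv2.imwrite("pics/s3.png",cv2.resize(im,None,fx=5,fy=5,interpolation=2))
print(arm.current_t(),arm.current_force())
E
```

```text
bottom front edge local -0.024535897657233546 -0.002973730972575151
bottom front edge local 0.02136625279301015 -0.0043213163654833376
F [-0.22995297 -0.34636342 -1.93822205] [0.61933841 0.0326606  0.06523537]
9.8583 [-0.5621457   0.80131638  0.00996283]
```

View pics/s3.png

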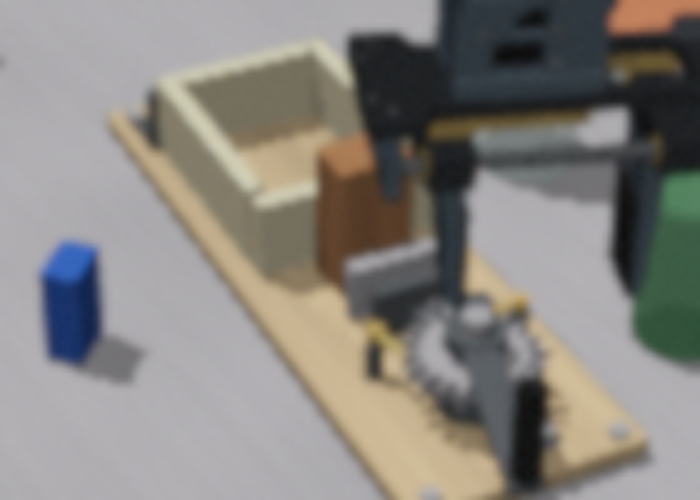

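The block now stands upright in the gap and the gripper is above the post. I want to check the placement closely, because the hanging-edge estimate was off by about 11 mm in y.

```bash
python3 - <<'E'
import cv2,numpy as np
from rig import arm
a=cv2.imread("pics/s3.png")[100:330,100:500]
im=arm.snapshot("top");cv2.imwrite("pics/top3.png",im[:,:,::-1])
b=cv2.resize(im[180:234,240:334,::-1],None,fx=4.255,fy=4.255,interpolation=2)
c=np.zeros((600,800,3),np.uint8);a=cv2.resize(a,None,fx=1.5,fy=1.5);c[:345,:600]=a;c[350:350+b.shape[0],:b.shape[1]]=b[:250]
cv2.imwrite("pics/c4.png",c)
E
```

```text
(no output)
```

View pics/c4.png

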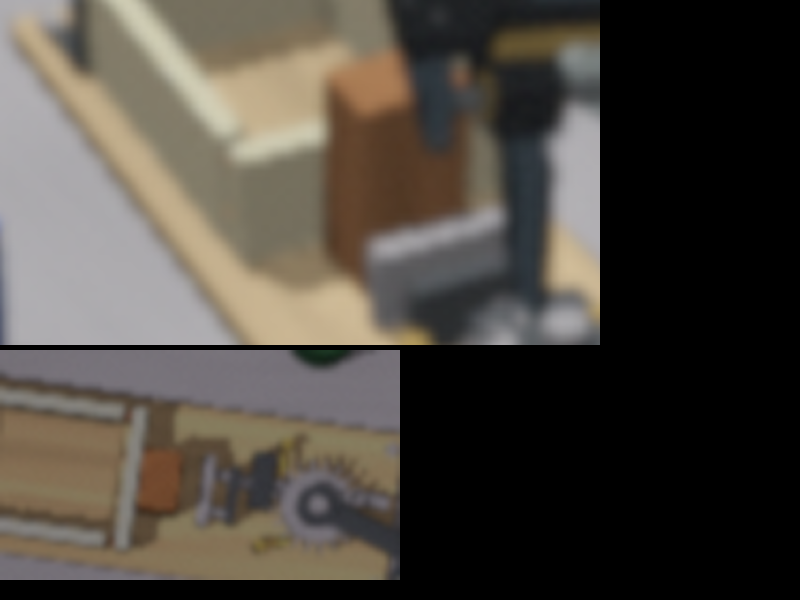

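The block is upright, centred and touching or nearly touching the board, with a clear gap to the pad. Next I'll cage the post and do the first swing with force readings.

```bash
cat >>h.py <<'E'
def pose(th,z=.075,r=.12):
    f=.525-th;t=np.cos(f)*X-np.sin(f)*U
    return W(-r*np.sin(f),-.13-r*np.cos(f),z),rot(t),t
def ft(t):
    return float(-np.mean([arm.current_force() for _ in range(3)],0)@t)
def go(th,feed,z=.075):
    p,R,t=pose(th,z);arm.move_l(p,R,feed=feed);return t
def fwd(th,end,stop,bias,small=.02,big=.08,lim=6):
    log=[];F=0
    while th<end-1e-6:
        st=small if F>lim else big
        th=min(end,th+st);t=go(th,.12 if st>.05 else .05);F=ft(t)-bias;log.append((round(th,3),round(F,1)))
        if F>stop:break
    print(log);return th,F
E
python3 - <<'E'
from h import *
arm.grip(.06);go(.19,.1);t=pose(.19)[2];b=ft(t);print("bias",b,arm.current_force())
arm.grip(.025);print(arm.current_width(),arm.current_grasp_force(),ft(t)-b)
th,F=fwd(.19,1.04,9,b)
print(arm.current_t(),arm.current_ee_pos())
E
```

```text
bias -0.04210828891030724 [ 0.30122439  0.50354151 -0.69600342]
0.02460442979282209 0.0 0.05027795950965297
[(0.27, -0.5), (0.35, -1.0), (0.43, 0.9), (0.51, -0.7), (0.59, 0.2), (0.67, -0.4), (0.75, 0.1), (0.83, -0.3), (0.91, -0.5), (0.99, 0.3), (1.04, -0.3)]
15.1 [ 0.64660439 -0.20953668  0.07496892]
```

```bash
python3 - <<'E'
from h import *
def back():
    L=[]
    for th in np.arange(.78,-.01,-.26):
        t=go(th,.2);L.append(round(ft(t),1))
    print("back",L)
back()
im=arm.snapshot("top");a=cv2.resize(im[180:250,240:370,::-1],None,fx=4,fy=4,interpolation=2)
th,F=fwd(0.02,1.04,9,0,big=.1);print(arm.current_t(),arm.current_width())
im=arm.snapshot("top");b=cv2.resize(im[180:250,240:370,::-1],None,fx=4,fy=4,interpolation=2)
cv2.imwrite("pics/d.png",cv2.convertScaleAbs(np.vstack([a,b]),alpha=1.5))
E
```

```text
back [0.2, -1.0, -0.0, -0.1]
[(0.12, 0.2), (0.22, -0.7), (0.32, 0.0), (0.42, -0.7), (0.52, -0.1), (0.62, -0.1), (0.72, 0.2), (0.82, -0.1), (0.92, 0.2), (1.02, 0.9), (1.04, 4.5)]
19.55 0.02496964387903526
```

View pics/d.png

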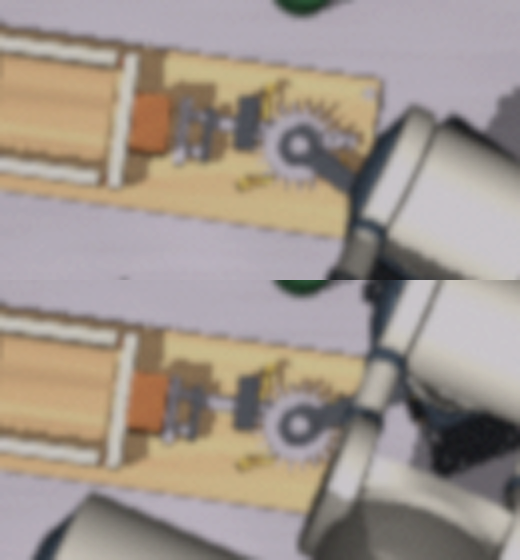

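The pad is moving and has now reached the block. For the third swing I'll take finer steps and stop at about 12.5 N.

```bash
sed -i 's/range(3)\],0)@t/range(3)],0)@t/; s/F=ft(t)-bias;/arm.sleep(.04);F=ft(t)-bias;/' h.py; cat >>h.py <<'E'
def back():
    for th in np.arange(.78,-.01,-.26): t=go(th,.2)
    print("back",round(ft(t),1))
E
python3 - <<'E'
from h import *
back()
th,F=fwd(0.02,1.03,12.5,0,small=.02,big=.05,lim=5.5);print(th,F,arm.current_t())
E
```

```text
back -0.5
[(0.07, -0.2), (0.12, -0.1), (0.17, 0.2), (0.22, -0.0), (0.27, 0.2), (0.32, 0.1), (0.37, 0.2), (0.42, 0.2), (0.47, 1.4), (0.52, 1.2), (0.57, 0.6), (0.62, 0.6), (0.67, 0.3), (0.72, 1.0), (0.77, 0.4), (0.82, 0.5), (0.87, 2.7), (0.92, 1.6), (0.97, 3.5), (1.02, 4.7), (1.03, 6.5)]
1.03 6.452395917571113 27.7417
```

```bash
python3 - <<'E'
from h import *
back()
th,F=fwd(0.02,1.03,12.3,0,small=.02,big=.05,lim=2.5);print(th,F,arm.current_t())
E
```

```text
back -1.2
[(0.07, 0.6), (0.12, 0.6), (0.17, -0.2), (0.22, 1.1), (0.27, -0.1), (0.32, 3.6), (0.34, 5.3), (0.36, 5.3), (0.38, 5.7), (0.4, 5.5), (0.42, 7.5), (0.44, 6.9), (0.46, 7.0), (0.48, 7.9), (0.5, 7.7), (0.52, 8.6), (0.54, 9.1), (0.56, 8.3), (0.58, 9.8), (0.6, 11.3), (0.62, 11.3), (0.64, 11.3), (0.66, 11.3), (0.68, 12.3), (0.7, 12.0), (0.72, 13.0)]
0.7200000000000003 13.039248750921193 37.1
```

The force rose steadily to 13 N, in the firm range. Now I'll swing the lever back, let go, retreat and check.

```bash
python3 - <<'E'
from h import *
for th in(.45,.2,0.0):t=go(th,.15)
print("back",ft(t));go(.02,.05)
arm.grip(.06);print(ft(t));p,R,_=pose(.02,.2);arm.move_l(p,R,feed=.15)
arm.move_to([.35,-.35,.35],R);arm.sleep(.3);print(arm.current_t())
a=cv2.resize(arm.snapshot("top")[180:250,205:365,::-1],None,fx=4,fy=4,interpolation=2)
b=cv2.resize(arm.snapshot("side")[180:260,215:375,::-1],None,fx=4,fy=4,interpolation=2)
cv2.imwrite("pics/e.png",cv2.convertScaleAbs(np.vstack([a,b]),alpha=1.4))
E
```

```text
back -0.9552176796904281
-0.08482854050915292
41.5917
```

View pics/e.png

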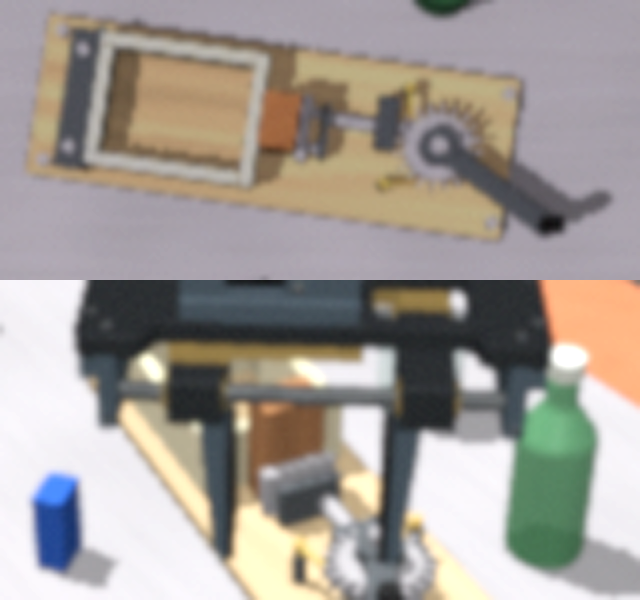

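The board is flush against the crate, the block is clamped upright, and the lever points back towards the robot, with its post at (550,225) and the hub at (438,145) in the crop. I'll check the lever angle and hand in if it is good.

```bash
python3 - <<'E'
from h import *
q=onz("top",(550.5/4+204.5,224.5/4+179.5),.125)-O
th=.525-np.arctan2(-(q@X),-(q@U)-.13);print("lever",th,np.hypot(q@X,q@U+.13))
if th<.1: print(arm.sign_off())
E
```

```text
lever -0.010795903107125415 0.11565854673775633
the job is handed in; nothing more can be done
None
```

The job is handed in: the end board looks flush with the crate, the block stands clamped upright after I stopped at about 13 N on the lever, and the lever is fully back and let go; I have not seen the judge's verdict.

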